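# Nest the workshop's steel pans with their handles fanned

## Task

Put the three handled pans away as one nest on the bench: hold the medium pan by its handle and lower it level into the large one, then take the small pan off the sloping stand and lower it level into the medium one; don't drop them in. Each must sit flat on the floor of the pan below, with the handles fanned like a hand of cards, in order of size with the medium one's in the middle and about 50 degrees from each handle to the next, so that no handle lies on another. Leave the mug, the glass and the roll of tape where they are.

Things in the scene. Friction and masses are not known exactly. Their poses are not given: they have to be found in the camera images.
- pan_large: Steel pan, wall 3 mm, floor 4 mm thick; rim diameter 110, foot diameter 94, height 46 mm, about 300 g. Origin: centre of underside; z: up out of its mouth; x: outward along its handle. Stands on the bench, handle roughly towards the robot.
- pan_large_grip (a point): Centre of the large pan's dark wooden grip bar: 50 mm long (along the pan's x), 16 mm wide (y), 14 mm high (z), flat sides; it runs parallel to the foot, 14 mm above its rim, joined to the rim by a rising double wire. In the pan's frame this point is at x = 106, z = 60 mm. Axes as the pan's.
- pan_medium: Steel pan, wall 3 mm, floor 4 mm thick; rim diameter 88, foot diameter 72, height 42 mm, about 170 g. Origin: centre of underside; z: up out of its mouth; x: outward along its handle. Stands on the bench, handle roughly towards the robot. Fits into the large pan with about 8 mm of play all round; seated, its underside is 4 mm above that of the large pan.
- pan_medium_grip (a point): Centre of the medium pan's dark wooden grip bar: 50 mm long (along the pan's x), 16 mm wide (y), 14 mm high (z), flat sides; it runs parallel to the foot, 14 mm above its rim, joined to the rim by a rising double wire. In the pan's frame this point is at x = 95, z = 56 mm. Axes as the pan's.
- pan_small: Steel pan, wall 3 mm, floor 4 mm thick; rim diameter 66, foot diameter 52, height 38 mm, about 120 g. Origin: centre of underside; z: up out of its mouth; x: outward along its handle. Starts tilted 30 degrees, foot flat on the sloping stand, handle pointing down the slope, roughly to the robot. Fits the medium pan with 7 mm of play all round; seated, its underside is 4 mm above the medium pan's.
- pan_small_grip (a point): Centre of the small pan's dark wooden grip bar: 50 mm long (along the pan's x), 16 mm wide (y), 14 mm high (z), flat sides; it runs parallel to the foot, 14 mm above its rim, joined to the rim by a rising double wire. In the pan's frame this point is at x = 84, z = 52 mm. Axes as the pan's.
- slope_stand: Fixed pale wooden stand, 116 mm deep (x), 110 mm wide (y), about 152 mm high at the back, with a board that slopes up at 30 degrees away from the robot and a low lip along its lower front edge. Origin: centre of its underside on the bench; z up, its front faces its -x.
- mug: Bystander: striped ceramic mug, 86 mm across, 95 mm high, beyond the pans. Origin at its underside.
- tumbler: Bystander: clear drinking glass, 80 mm across, 122 mm high, beyond the pans. Origin at its underside.
- tape_roll: Bystander: roll of tape lying flat, 104 mm across, 25 mm high, in front of the pans. Origin at its underside.

How it is judged:
On the way, in this order (a step that is already met when the one before it is completed fails the run):
1. the medium pan, still held, has been lowered level into the large pan (z of pan_medium in the frame of pan_large between 0 and 0.022 m and horizontal distance between pan_medium and pan_large below 0.016 m and angle between pan_medium's own z axis and vertical below 0.2 rad and contact force between the fingers and pan_medium above 0.5 N), for 0.1 s.
2. the small pan, still held, has been lowered level into the medium pan (z of pan_small in the frame of pan_medium between 0 and 0.022 m and horizontal distance between pan_small and pan_medium below 0.016 m and angle between pan_small's own z axis and vertical below 0.2 rad and contact force between the fingers and pan_small above 0.5 N), for 0.1 s.
At the end, for the whole second after the job is handed in: Large pan level on the bench; medium in large and small in medium, undersides under 9 mm apart, centres within 13 mm, tilted under 0.05 (large) or 0.07 rad; medium handle 25 to 75 degrees from the large, small as far again the same way round; all at rest (z of pan_medium in the frame of pan_large between 0 and 0.009 m and horizontal distance between pan_medium and pan_large below 0.013 m and angle between each of pan_medium, pan_small's own z axis and vertical below 0.07 rad and z of pan_small in the frame of pan_medium between 0 and 0.009 m and horizontal distance between pan_small and pan_medium below 0.013 m and angle between pan_large's own z axis and vertical below 0.05 rad and height (world z) of pan_large below 0.006 m and angle between the x axis of pan_medium and the x axis of pan_large, either way round between 0.44 and 1.31 rad and x of pan_medium_grip in the frame of pan_large above 0 m and angle between the x axis of pan_small and the x axis of pan_medium, either way round between 0.44 and 1.31 rad and x of pan_small_grip in the frame of pan_medium above 0 m and ((y of pan_medium_grip in the frame of pan_large above 0.02 m and y of pan_small_grip in the frame of pan_medium above 0.02 m) or (y of pan_medium_grip in the frame of pan_large below -0.02 m and y of pan_small_grip in the frame of pan_medium below -0.02 m)) and linear speed of each of pan_large, pan_medium, pan_small below 0.02 m/s); the robot touches nothing.
It fails at once if the mug was pushed more than 30 mm (distance of mug from where it was at the start of the episode above 0.03 m).
It fails at once if the glass was pushed more than 30 mm (distance of tumbler from where it was at the start of the episode above 0.03 m).
It fails at once if the roll of tape was pushed more than 30 mm (distance of tape_roll from where it was at the start of the episode above 0.03 m).
It also fails if it takes over 64 s, if anything falls off the work surface, if the arm or the gripper's body presses on something with over 40 N, if the wrist force passes 120 N, or if a joint passes its speed limit or range.

## Robot

A 6-joint arm with a two-finger parallel gripper is mounted at the origin on a cart in front of the work surface, level with it; the furniture and walls round the work are solid. World frame = base frame: x ahead of the robot, y to its left, z up, the work surface at z = 0. Lengths are in m, angles in rad, forces in N, time in s.
With the tool pointing down it reaches from about 0.325 to 0.9 m from the base axis. Payload 3.5 kg.
Tool frame: the origin (TCP) lies midway between the tips of the shut fingers; the grasp point (between the pads) lies 19 mm behind it; x points along the fingers, z is the direction in which the jaws open and shut, and the axes are right-handed (so a half turn about x gives the same grasp; the last joint's range is limited). The gripper opens to 85 mm and grips with 20 to 120 N. Pads are 22 mm wide; open, the fingers measure 114 mm over their backs; the gripper's body (76 mm by 85 mm) begins 54 mm behind the grasp point. The pads swing forward as they close: fully open they stand 13 mm farther back than shut.
Start: joints at [1.186, 0.276, -0.026, 1.268, 0, 1.467], TCP at [0.174, 0.6, 0.231] pointing down, gripper open.
Joint ranges: [-3.12, 3.12], [-0.85, 1.88], [-1.08, 1.24], [-1.95, 2.15], [-1.57, 1.53], [-3.14, 3.14]. Speed limits (rad/s): [2.57, 2.57, 3.14, 3.14, 3.14, 3.14].

## Interface

Orientations are given as a unit quaternion [x, y, z, w].
In Python, from bench import r, jaws, solve_ik, viewer, hand_in gives the robot as it stands. The module is installed in compiled form; this text tells all that it offers. Calls block until the motion is done:
- r.movep(position, orientation): joint-space move of the TCP to a pose.
- r.move_straight(position, orientation=None, v=0.15, until_force=None): straight line of the TCP; orientation=None keeps the orientation; v is the mean speed in m/s. With until_force (N) it stops when the force on the tool has changed by that much, and returns True; else False.
- r.movej(angles): joint-space move.
- jaws.grip(opening, effort=None): finger opening in m; effort is the grip in N (None keeps the last); returns when the fingers have stopped.
- r.dwell(seconds).
- solve_ik(position, orientation): joint angles nearest the present ones, or None.
- viewer.get_image(name): name is "scene" or "top"; returns (picture, depth): 420x560x3 uint8, blue, green, red; 420x560 float32, m along the optical axis (not along the pixel's ray), 0 where there is no reading.
- viewer.get_calibration(name): a dict with "fx", "fy", "cx", "cy" (pixels), "k1" (the pictures are not rectified: a ray, as slopes to the right and down, at radius r is drawn at 1 + k1 r^2 times it, then the intrinsics apply), "extrinsics" (4x4, takes a point from world to camera coordinates). Camera axes: x right, y up, looking along -z (the intrinsics and any distortion apply to the point x, -y, -z); pixel columns grow to the right and rows downward; lengths in m; the calibration is good to about 2 mm. A picture is of the moment at which its call begins. get_calibration takes no time and is no camera call.
A pose or a line that the arm cannot do raises r.PlanningError and nothing moves.
- hand_in(): hands the job in, once; it reports no verdict.
Readings, each from a call of its own:
- r.read_time(): time.
- r.read_joint_positions(): joint angles.
- r.read_dq(): joint speeds.
- r.read_joint_efforts(): joint torques, N m.
- r.read_tool_pos(): TCP position.
- r.read_eef_rot(): TCP orientation.
- r.read_wrist_force(): force on the tool from outside, world axes, zero at the start.
- r.read_moment(): the same for the moment, N m.
- r.read_width(): finger opening in m.
Only numpy, scipy, OpenCV 4.12 (cv2) and the standard library are available. Lean on these libraries where they do the work, as an engineer would, in place of code of your own. Each camera call takes 0.05 s, during which the arm holds its last target.

## Working session

There is one attempt and no reset: what is moved stays moved. The work goes in short steps, each a Python script; the robot and the scene stay as the last script left them, time stands still between calls to the robot, and variables do not carry over. Pictures are saved under pics/ and viewed, and the job is handed in when it is done.

```bash
mkdir -p pics; ls; python3 - <<'E'
from bench import r,jaws,solve_ik,viewer
import cv2,numpy as np
for n in("scene","top"):
    im,d=viewer.get_image(n); cv2.imwrite(f"pics/a_{n}.png",im); np.savez(f"a_{n}.npz",im=im,d=d)
    c=viewer.get_calibration(n); print(n,{k:np.round(v,4).tolist() for k,v in c.items()})
print(r.read_time(),r.read_tool_pos(),r.read_eef_rot(),r.read_width())
E
```

```text
pics
scene {'fx': 436.8746, 'fy': 436.8746, 'cx': 277.6116, 'cy': 214.6488, 'k1': -0.1077, 'extrinsics': [[0.7653, -0.6433, 0.0222, -0.4041], [0.2997, 0.3866, 0.8722, -0.3035], [-0.5696, -0.6609, 0.4887, -0.8724], [0.0, 0.0, 0.0, 1.0]]}
top {'fx': 390.0456, 'fy': 390.0456, 'cx': 275.4719, 'cy': 208.6965, 'k1': -0.0363, 'extrinsics': [[-0.0148, -0.9999, 0.0057, 0.0918], [0.9823, -0.0135, 0.1866, -0.5799], [-0.1865, 0.0083, 0.9824, -1.0486], [0.0, 0.0, 0.0, 1.0]]}
0.1 [0.17352106 0.59967624 0.23024594] [-0.42520853  0.56588129  0.4244686   0.56462596] 0.0858660604668054
```

View pics/a_scene.png

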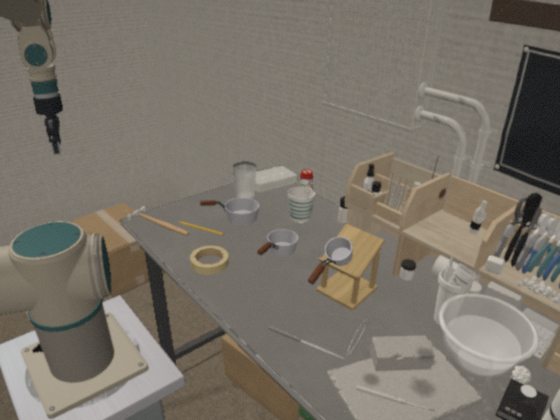

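View pics/a_top.png

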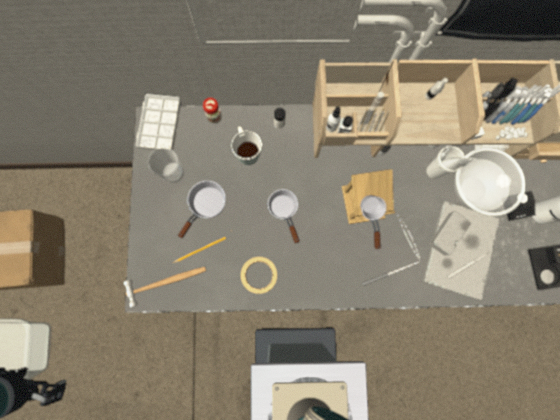

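The top view shows the large pan at about (207,199) with its grip at (186,227), the medium pan at (283,204) with its grip at (293,231), and the small pan at (373,207) with its grip at (377,240). The tape is at (259,275), the mug at (246,146) and the glass at (165,165). Next I'll zoom in and measure.

```bash
cat > h.py <<'E'
import numpy as np,cv2
from bench import viewer
from scipy.spatial.transform import Rotation as R
def ray(n,uv):
    c=viewer.get_calibration(n);K=np.array([[c['fx'],0,c['cx']],[0,c['fy'],c['cy']],[0,0,1.]])
    p=cv2.undistortPoints(np.array(uv,float).reshape(-1,1,2),K,np.array([c['k1'],0,0,0,0.]))[:,0]
    E=np.array(c['extrinsics']);d=np.c_[p[:,0],-p[:,1],-np.ones(len(p))]
    return -E[:3,:3].T@E[:3,3], d@E[:3,:3]
def plane(n,uv,z):
    o,d=ray(n,uv); return o+d*((z-o[2])/d[:,2])[:,None]
def proj(n,P):
    c=viewer.get_calibration(n);E=np.array(c['extrinsics'])
    q=np.atleast_2d(P)@E[:3,:3].T+E[:3,3];x=q[:,0]/-q[:,2];y=-q[:,1]/-q[:,2];s=1+c['k1']*(x*x+y*y)
    return np.c_[c['fx']*x*s+c['cx'],c['fy']*y*s+c['cy']]
def cloud(n,d):
    v,u=np.mgrid[:420,:560];o,dr=ray(n,np.c_[u.ravel(),v.ravel()])
    return (o+dr*d.reshape(-1,1)).reshape(420,560,3)
def blobs(im,n,amin=40):
    hsv=cv2.cvtColor(im,cv2.COLOR_BGR2HSV)
    m=(((hsv[...,0]<12)|(hsv[...,0]>172))&(hsv[...,1]>90)&(hsv[...,2]<150)).astype(np.uint8)
    k,l,s,c=cv2.connectedComponentsWithStats(m)
    out=[]
    for i in range(1,k):
        if s[i,4]>=amin:
            out.append((c[i],s[i,4],cv2.minAreaRect(np.argwhere(l==i)[:,::-1].astype(np.float32)),l==i))
    return out,m
E
python3 - <<'E'
from h import *
for n in("scene","top"):
    f=np.load(f"a_{n}.npz");im,d=f['im'],f['d']
    C=cloud(n,d)
    b,m=blobs(im,n)
    for c,a,rect,l in b:
        u,v=c.astype(int);print(n,c.round(1),a,np.round(rect[1],1),'depth',C[v,u].round(3),'plane.058',plane(n,c,.058)[0].round(4))
for k,(n,x,y,w,h) in enumerate([("top",170,110,240,180),("scene",180,140,220,170)]):
    im=np.load(f"a_{n}.npz")['im'][y:y+h,x:x+w];cv2.imwrite(f"pics/b{k}.png",cv2.resize(im,None,fx=3.3,fy=3.3,interpolation=2))
E
```

```text
scene [306.2 175.4] 78 [ 9. 12.] depth [0.867 0.256 0.092] plane.058 [0.919  0.3073 0.058 ]
scene [208.1 202.5] 47 [ 3. 14.] depth [0.522 0.332 0.066] plane.058 [0.5288 0.3432 0.058 ]
scene [263.9 248.1] 69 [ 5.4 14.1] depth [0.497 0.025 0.066] plane.058 [0.5065 0.0326 0.058 ]
scene [315.5 273.5] 113 [ 6.5 21. ] depth [ 0.474 -0.188  0.121] plane.058 [ 0.5358 -0.1323  0.058 ]
top [246.6 149.6] 144 [16.1 14.8] depth [0.768 0.168 0.031] plane.058 [0.7561 0.1648 0.058 ]
top [184.4 229. ] 61 [ 4.4 17.2] depth [0.528 0.338 0.067] plane.058 [0.5263 0.3388 0.058 ]
top [293.8 233.8] 56 [16.8  4.7] depth [0.51  0.036 0.062] plane.058 [0.5086 0.0336 0.058 ]
top [376.8 239.6] 62 [16.  5.] depth [ 0.484 -0.179  0.119] plane.058 [ 0.489  -0.1976  0.058 ]
```

```bash
sleep 1
```

```text
(no output)
```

View pics/b0.png

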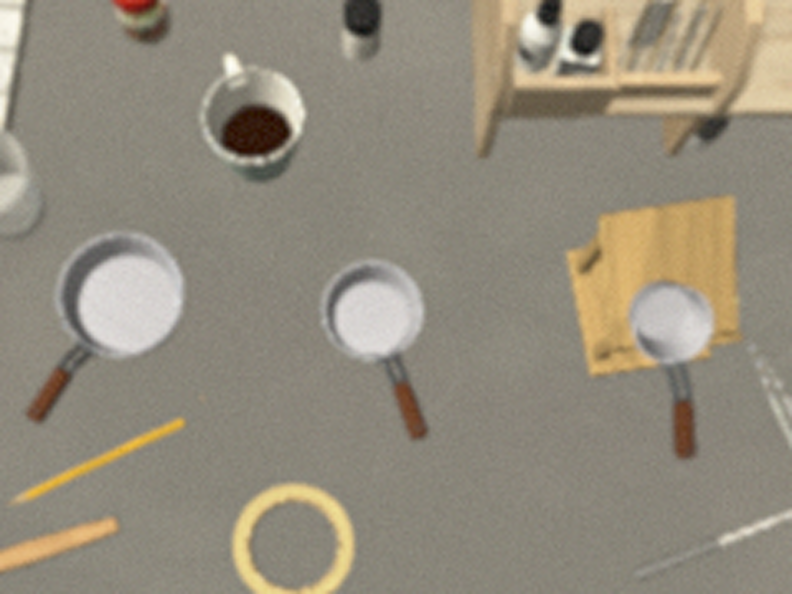

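View pics/b1.png

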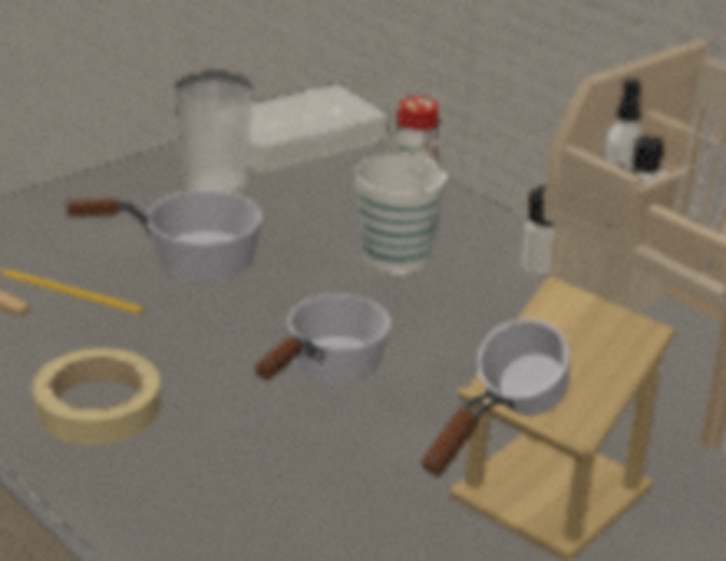

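```bash
cat >> h.py <<'E'
from scipy.optimize import least_squares
def pancontour(im,c,rad=30):
    f=cv2.GaussianBlur(im,(3,3),0).astype(int);m=((f[...,0]-f[...,2])>4).astype(np.uint8)
    z=np.zeros_like(m);cv2.circle(z,tuple(int(round(t)) for t in c),rad,1,-1);m&=z
    m=cv2.morphologyEx(m,cv2.MORPH_OPEN,np.ones((5,5),np.uint8))
    cs,_=cv2.findContours(m,cv2.RETR_EXTERNAL,cv2.CHAIN_APPROX_NONE)
    return max(cs,key=cv2.contourArea)[:,0].astype(float),m
def circ(P,rad=None):
    def fun(q):
        return np.hypot(P[:,0]-q[0],P[:,1]-q[1])-(q[2] if rad is None else rad)
    s=least_squares(fun,[*P[:,:2].mean(0),.05][:3 if rad is None else 2],loss='soft_l1',f_scale=.002)
    return s.x,np.sqrt(np.mean(s.fun**2))
E
python3 - <<'E'
from h import *
f=np.load("a_top.npz");im,d=f['im'],f['d']
vis=im.copy()
for nm,c,z,rr in [("L",(207,199),.046,.055),("M",(283,204),.042,.044)]:
    p,m=pancontour(im,c); P=plane("top",p,z); print(nm,circ(P),circ(P,rr))
    for q in p: vis[int(q[1]),int(q[0])]=(0,0,255)
f2=np.load("a_scene.npz")
vis2=f2['im'].copy()
for c in [(242,209),(283,242),(337,250)]:
    p,m=pancontour(f2['im'],c,26)
    for q in p: vis2[int(q[1]),int(q[0])]=(0,0,255)
p,m=pancontour(im,(373,207),22)
for q in p: vis[int(q[1]),int(q[0])]=(0,0,255)
cv2.imwrite("pics/c0.png",cv2.resize(vis[150:260,170:410],None,fx=3.3,fy=3.3,interpolation=0))
cv2.imwrite("pics/c1.png",cv2.resize(vis2[180:300,190:390],None,fx=4,fy=4,interpolation=0))
# triangulate grips
def tri(a,b):
    o1,d1=ray("scene",a);o2,d2=ray("top",b);d1=d1[0]/np.linalg.norm(d1);d2=d2[0]/np.linalg.norm(d2)
    A=np.c_[d1,-d2];t=np.linalg.lstsq(A,o2-o1,rcond=None)[0];x,y=o1+t[0]*d1,o2+t[1]*d2
    return ((x+y)/2).round(4),np.linalg.norm(x-y).round(4)
print(tri((208.1,202.5),(184.4,229)),tri((263.9,248.1),(293.8,233.8)),tri((315.5,273.5),(376.8,239.6)))
C=cloud("top",d)
# small pan floor / stand cloud
for uv in [(373,207),(370,205),(376,210),(372,185),(385,185),(380,180),(360,190),(377,226),(377,233),(376,240),(378,247)]:
    print(uv,C[uv[1],uv[0]].round(3))
E
```

```text
Traceback (most recent call last):
  File "h.py", line 33, in pancontour
    return max(cs,key=cv2.contourArea)[:,0].astype(float),m
           ~~~^^^^^^^^^^^^^^^^^^^^^^^^
ValueError: max() iterable argument is empty
```

```bash
sleep 1
python3 - <<'E'
from h import *
im=np.load("a_top.npz")['im']
print(im[199,175:240].tolist())
E
```

```text
[[131, 141, 147], [128, 139, 144], [124, 137, 143], [126, 140, 144], [122, 133, 139], [130, 142, 145], [125, 135, 139], [126, 139, 141], [130, 142, 146], [128, 142, 144], [130, 143, 145], [142, 152, 154], [154, 161, 162], [139, 141, 140], [103, 105, 104], [83, 84, 84], [87, 87, 88], [89, 88, 92], [115, 118, 118], [170, 173, 176], [198, 202, 205], [215, 216, 220], [215, 216, 220], [214, 216, 219], [212, 216, 218], [210, 214, 218], [214, 214, 219], [209, 211, 217], [212, 214, 219], [214, 216, 218], [207, 211, 212], [207, 207, 215], [213, 214, 219], [210, 213, 218], [207, 210, 215], [208, 209, 215], [206, 208, 212], [210, 212, 215], [208, 210, 215], [208, 211, 214], [207, 208, 211], [207, 211, 215], [210, 209, 215], [207, 211, 214], [203, 206, 208], [204, 206, 210], [204, 206, 211], [212, 214, 217], [208, 209, 210], [191, 193, 193], [158, 164, 166], [130, 140, 144], [115, 129, 133], [121, 132, 136], [120, 132, 137], [117, 129, 134], [122, 132, 134], [122, 135, 141], [120, 131, 134], [119, 130, 134], [119, 133, 139], [124, 132, 135], [120, 129, 138], [122, 132, 136], [121, 133, 136]]
```

```bash
sed -i 's/m=((f\[...,0\]-f\[...,2\])>4)/m=((f[...,0]\/f[...,2])>0.935)/' h.py
cat > m1.py <<'E'
from h import *
f=np.load("a_top.npz");im,d=f['im'],f['d']
vis=im.copy()
for nm,c,z,rr in [("L",(207,199),.046,.055),("M",(283,204),.042,.044)]:
    p,m=pancontour(im,c); P=plane("top",p,z); print(nm,circ(P),circ(P,rr))
    for q in p: vis[int(q[1]),int(q[0])]=(0,0,255)
f2=np.load("a_scene.npz")
vis2=f2['im'].copy()
for c in [(242,209),(283,242),(337,250)]:
    p,m=pancontour(f2['im'],c,26)
    for q in p: vis2[int(q[1]),int(q[0])]=(0,0,255)
p,m=pancontour(im,(373,207),22)
for q in p: vis[int(q[1]),int(q[0])]=(0,0,255)
cv2.imwrite("pics/c0.png",cv2.resize(vis[150:260,170:410],None,fx=3.3,fy=3.3,interpolation=0))
cv2.imwrite("pics/c1.png",cv2.resize(vis2[180:300,190:390],None,fx=4,fy=4,interpolation=0))
def tri(a,b):
    o1,d1=ray("scene",a);o2,d2=ray("top",b);d1=d1[0]/np.linalg.norm(d1);d2=d2[0]/np.linalg.norm(d2)
    A=np.c_[d1,-d2];t=np.linalg.lstsq(A,o2-o1,rcond=None)[0];x,y=o1+t[0]*d1,o2+t[1]*d2
    return ((x+y)/2).round(4),np.linalg.norm(x-y).round(4)
print(tri((208.1,202.5),(184.4,229)),tri((263.9,248.1),(293.8,233.8)),tri((315.5,273.5),(376.8,239.6)))
C=cloud("top",d)
for uv in [(373,207),(370,205),(376,210),(372,185),(385,185),(380,180),(360,190),(377,226),(377,233),(376,240),(378,247)]:
    print(uv,C[uv[1],uv[0]].round(3))
E
python3 m1.py
```

```text
L (array([0.6140315 , 0.28157056, 0.05468075]), np.float64(0.0012246461048790978)) (array([0.61401034, 0.28157948]), np.float64(0.0012581694405177687))
M (array([0.59774435, 0.06325094, 0.0434133 ]), np.float64(0.0012399739334786797)) (array([0.59767673, 0.06324335]), np.float64(0.001352735753321368))
(array([0.5257, 0.3381, 0.0611]), np.float64(0.0001)) (array([0.5082, 0.0339, 0.0569]), np.float64(0.0012)) (array([ 0.4826, -0.1825,  0.1127]), np.float64(0.0013))
(373, 207) [ 0.572 -0.18   0.106]
(370, 205) [ 0.577 -0.17   0.112]
(376, 210) [ 0.564 -0.187  0.107]
(372, 185) [ 0.627 -0.174  0.133]
(385, 185) [ 0.628 -0.211  0.126]
(380, 180) [ 0.639 -0.194  0.14 ]
(360, 190) [ 0.615 -0.142  0.129]
(377, 226) [ 0.517 -0.182  0.127]
(377, 233) [ 0.499 -0.18   0.13 ]
(376, 240) [ 0.482 -0.18   0.117]
(378, 247) [ 0.464 -0.186  0.11 ]
```

```bash
sleep 1
```

```text
(no output)
```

View pics/c0.png

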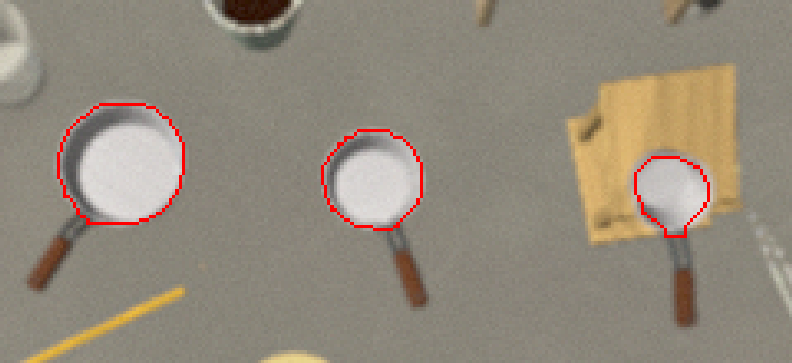

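View pics/c1.png

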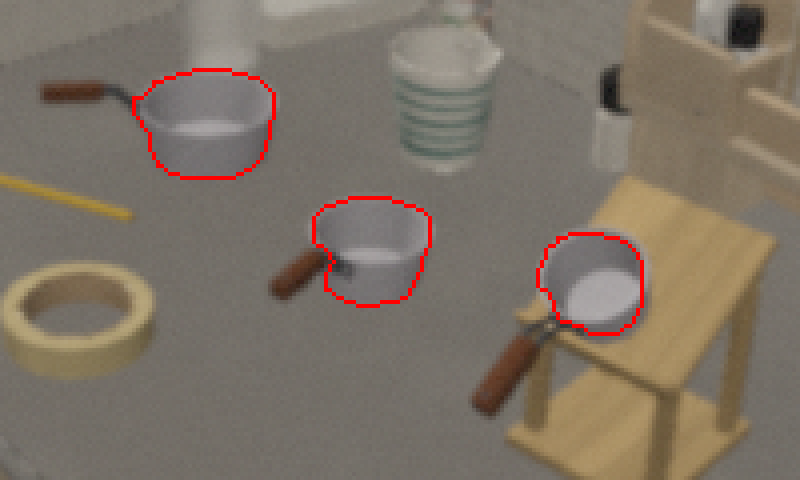

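The contours follow the large and medium rims to about 1 mm. The grip-to-centre distances come out at 94 mm (should be 95) and 105 mm (should be 106). The large handle lies at about 147° and the medium at about 198°, so the medium already has the right yaw. Next is the small pan's tilted bar, as a 3D line from two views.

```bash
cat >> h.py <<'E'
def line3(ims,cens):
    N=[];O=[];
    for n in("scene","top"):
        b,_=blobs(ims[n],n); c,a,rect,l=min(b,key=lambda t:np.hypot(*(t[0]-cens[n])))
        p=np.argwhere(l)[:,::-1].astype(np.float32)
        vx,vy,x0,y0=cv2.fitLine(p,cv2.DIST_L2,0,.01,.01).ravel()
        o,d=ray(n,[(x0-6*vx,y0-6*vy),(x0+6*vx,y0+6*vy)]);k=np.cross(d[0],d[1]);N.append(k/np.linalg.norm(k));O.append(o)
    u=np.cross(*N);u/=np.linalg.norm(u);u*=-np.sign(u[0])
    return u
E
python3 - <<'E'
from h import *
ims={n:np.load(f"a_{n}.npz")['im'] for n in("scene","top")}
for nm,s,t in [("L",(208,202),(184,229)),("M",(264,248),(294,234)),("S",(315,273),(377,240))]:
    u=line3(ims,{"scene":s,"top":t});print(nm,u.round(3),"yaw",np.degrees(np.arctan2(u[1],u[0])).round(1)%360,"elev",np.degrees(np.arcsin(u[2])).round(1))
# stand yaw from the depth cloud of board
# overlay S rim for yaws
g=np.array([.4826,-.1825,.1127])
vis={n:ims[n].copy() for n in ims}
for yaw,col in [(180,(255,0,0)),(184,(0,255,0)),(188,(0,0,255))]:
    y=np.radians(yaw);ax=np.array([np.cos(y)*.866,np.sin(y)*.866,-.5]);az=np.array([np.cos(y)*.5,np.sin(y)*.5,.866]);ay=np.cross(az,ax)
    o=g-.084*ax-.052*az;print(yaw,'origin',o.round(4))
    a=np.linspace(0,2*np.pi,200)
    P=o+.038*az+.033*(np.cos(a)[:,None]*ax+np.sin(a)[:,None]*ay)
    for n in vis:
        big=vis[n] if vis[n].shape[0]>420 else cv2.resize(vis[n],None,fx=6,fy=6,interpolation=2);vis[n]=big
        cv2.polylines(big,[((proj(n,P)+.5)*6).astype(int)],True,col,1)
        cv2.polylines(big,[((proj(n,np.array([g-.025*ax,g+.025*ax]))+.5)*6).astype(int)],True,col,1)
out=[]
for n,(u,v) in [("top",(345,165)),("scene",(300,220))]:
    out.append(vis[n][v*6:v*6+560,u*6:u*6+390])
cv2.imwrite("pics/d.png",np.hstack(out))
E
```

```text
L [-0.846  0.533 -0.004] yaw 147.8 elev -0.3
M [-0.942 -0.335  0.014] yaw 199.6 elev 0.8
S [-0.845 -0.119 -0.522] yaw 188.0 elev -31.5
180 origin [ 0.5813 -0.1825  0.1097]
184 origin [ 0.5811 -0.1756  0.1097]
188 origin [ 0.5804 -0.1688  0.1097]
```

```bash
sleep 1
```

```text
(no output)
```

View pics/d.png

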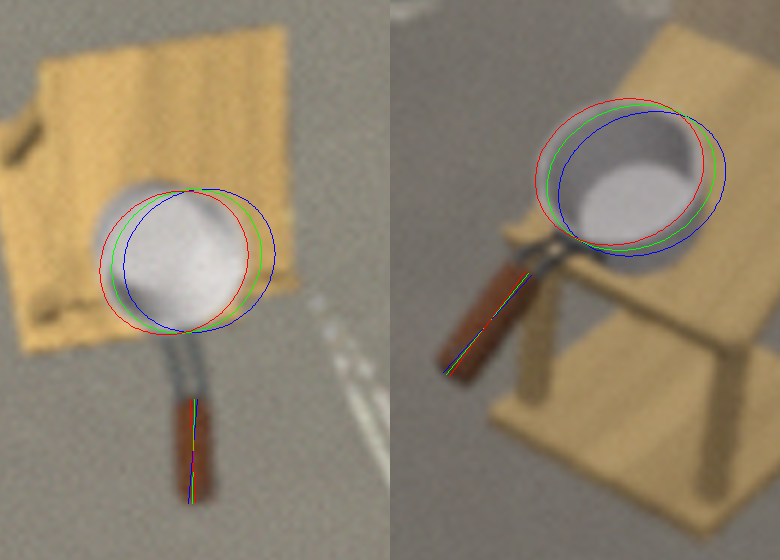

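Drawn with yaw 188° (red), the rim and the bar match both views. I'll check reachability for both grasps and both placings.

```bash
cat >> h.py <<'E'
Lc=np.array([.614,.2816]); Lyaw=147.5
Mg=np.array([.508,.0335,.056]); Myaw=198.6
Sg=np.array([.4826,-.1825,.1127]); Syaw=188.
def axes(yaw,tilt=0):
    y=np.radians(yaw);t=np.radians(tilt);h=np.array([np.cos(y),np.sin(y),0]);k=np.array([0,0,1.])
    ax=h*np.cos(t)-k*np.sin(t);az=h*np.sin(t)+k*np.cos(t);return ax,np.cross(az,ax),az
def tool(g,yaw,tilt=0,flip=1):
    ax,ay,az=axes(yaw,tilt);x=-az;z=flip*ay;y=np.cross(z,x)
    return g+.019*x, R.from_matrix(np.c_[x,y,z]).as_quat()
def dirv(yaw): return np.array([np.cos(np.radians(yaw)),np.sin(np.radians(yaw))])
MY=197.5; SY=247.5
Mt=np.array([*(Lc+.095*dirv(MY)),.060]); St=np.array([*(Lc+.084*dirv(SY)),.060])
E
python3 - <<'E'
from h import *
from bench import solve_ik
up=np.array([0,0,.1])
print(Mt,St, plane("top",[(259,275)],.025).round(3))
for fl in(1,-1):
    for nm,g,y,t in[("M",Mg,Myaw,0),("Mup",Mg+up,Myaw,0),("Mt",Mt,MY,0),("Mtup",Mt+up,MY,0),("S",Sg,Syaw,30),("Sup",Sg+up,Syaw,30),("Slev",Sg+up,Syaw,0),("St",St,SY,0),("Stup",St+up,SY,0)]:
        q=solve_ik(*tool(g,y,t,fl));print(fl,nm,None if q is None else np.round(q,2))
E
```

```text
[0.52339689 0.25303295 0.06      ] [0.58185459 0.20399412 0.06      ] [[0.397 0.133 0.025]]
1 M [-0.06  0.26 -0.5   0.81  0.    2.76]
1 Mup [-0.06  0.14 -0.4   1.03  0.    2.76]
1 Mt [ 0.34  0.37 -0.34  0.86  0.   -3.11]
1 Mtup [ 0.34  0.26 -0.24  1.07  0.   -3.11]
1 S [-0.69  0.   -0.78  0.42  0.38  2.39]
1 Sup [-0.69 -0.14 -0.65  0.68  0.38  2.39]
1 Slev [-0.49  0.11 -0.31  1.15  0.    2.52]
1 St [ 0.23  0.42 -0.26  0.89  0.    2.2 ]
1 Stup [ 0.23  0.32 -0.16  1.09  0.    2.2 ]
-1 M [-0.06  0.26 -0.5   0.81  0.   -0.39]
-1 Mup [-0.06  0.14 -0.4   1.03  0.   -0.39]
-1 Mt [ 0.34  0.37 -0.34  0.86  0.    0.03]
-1 Mtup [ 0.34  0.26 -0.24  1.07  0.    0.03]
-1 S [-0.69  0.   -0.78  0.42  0.38 -0.75]
-1 Sup [-0.69 -0.14 -0.65  0.68  0.38 -0.75]
-1 Slev [-0.49  0.11 -0.31  1.15  0.   -0.63]
-1 St [ 0.23  0.42 -0.26  0.89  0.   -0.95]
-1 Stup [ 0.23  0.32 -0.16  1.09  0.   -0.95]
```

All the poses are reachable with flip -1. I'll grasp the medium pan now.

```bash
python3 - <<'E'
from h import *
from bench import r,jaws
r.movep(*tool(Mg+[0,0,.10],Myaw,0,-1)); jaws.grip(.05)
p,q=tool(Mg,Myaw,0,-1)
print(r.move_straight(p,q,v=.1,until_force=8), r.read_tool_pos(),p)
w=jaws.grip(0.0,90); print(w,r.read_width(),r.read_time())
f0=r.read_wrist_force()
r.move_straight(p+[0,0,.03],q,v=.08); r.dwell(.1)
print(r.read_width(),f0,r.read_wrist_force(),r.read_moment())
r.move_straight(p+[0,0,.085],q,v=.12)
for n in("scene","top"):
    im,d=viewer.get_image(n); cv2.imwrite(f"pics/e_{n}.png",im); np.savez(f"e_{n}.npz",im=im,d=d)
print(r.read_tool_pos(),r.read_time())
E
```

```text
False [0.50874539 0.03346199 0.03763786] [0.508  0.0335 0.037 ]
False 0.014248831074010622 4.4667
0.014291823239173407 [-0.67111957  0.60949291  2.61209067] [-0.86261266 -0.65730204 -1.31772606] [-0.04243728  0.1410472   0.00083926]
[0.50688122 0.03355229 0.12082082] 5.8
```

```bash
sleep 1; python3 -c "
import cv2,numpy as np
a=cv2.imread('pics/e_top.png')[130:290,160:330];b=cv2.imread('pics/e_scene.png')[140:300,180:350]
cv2.imwrite('pics/e.png',cv2.resize(np.hstack([a,b]),None,fx=2.3,fy=2.3,interpolation=2))"
```

```text
(no output)
```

View pics/e.png

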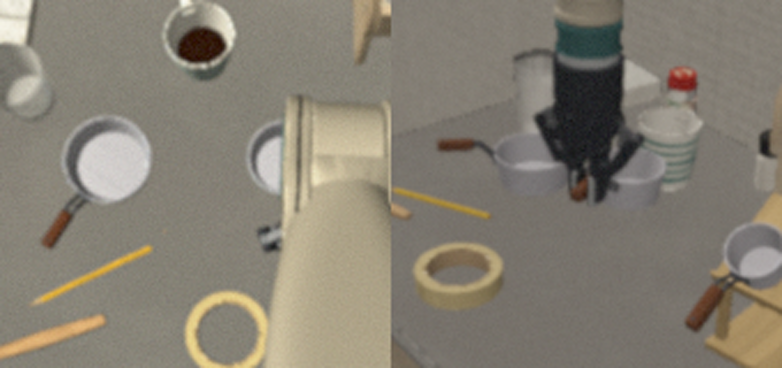

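The pan is lifted and looks level, but it is partly hidden by the arm. Its left arc in the top view, at about (110-120, 60-70) px in the crop, gives a check on where it sits in the grip.

```bash
python3 - <<'E'
from h import *
f=np.load("e_top.npz");im=f['im']
# predicted centre
g=np.array([.5069,.0336,.056+.084])
c=g[:2]-.095*dirv(Myaw);print("pred",c,proj("top",[*c,.126]))
p,m=pancontour(im,(277,199),24)
a=p[(p[:,0]<281)];P=plane("top",a,.126)
r0=np.hypot(P[:,0]-c[0],P[:,1]-c[1]);ok=abs(r0-.044)<.008
print(ok.sum(),len(a),circ(P[ok],.044))
C=cloud("scene",np.load("e_scene.npz")['d']);C2=cloud("top",f['d'])
for cl in(C,C2):
    s=cl.reshape(-1,3);k=(np.hypot(s[:,0]-c[0],s[:,1]-c[1])<.034)&(s[:,2]>.06)&(s[:,2]<.112);s=s[k]
    if len(s)>20:
        A=np.c_[s[:,:2]-c,np.ones(len(s))];s_=least_squares(lambda q:A@q-s[:,2],[0,0,.088],loss='soft_l1',f_scale=.003);print(len(s),s_.x)
E
```

```text
pred [0.596938   0.06390113] [[282.94229239 197.71150899]]
40 40 (array([0.59537843, 0.06145927]), np.float64(0.0010517703660515175))
55 [0.46047801 0.19877178 0.08003588]
207 [0.01159263 0.0595169  0.08515994]
```

The floor height reads 85 mm (88 predicted), the slope is small, and the centre is within 3 mm of prediction. I'll carry it across and lower it.

```bash
python3 - <<'E'
from h import *
from bench import r,jaws
t=Mt+[.001,.0015,0]
p,q=tool(t,MY,0,-1)
r.move_straight(p+[0,0,.081],q,v=.15)
print(r.read_tool_pos(),p)
r.move_straight(p+[0,0,.035],q,v=.1); r.dwell(.1)
print(r.read_tool_pos(),r.read_time(),r.read_width())
for n in("scene","top"):
    im,d=viewer.get_image(n); np.savez(f"f_{n}.npz",im=im,d=d)
a=np.load("f_top.npz")['im'][130:290,130:300];b=np.load("f_scene.npz")['im'][140:300,160:330]
cv2.imwrite('pics/f.png',cv2.resize(np.hstack([a,b]),None,fx=2.3,fy=2.3,interpolation=2))
E
```

```text
[0.5242947  0.25379823 0.12193135] [0.52439689 0.25453295 0.041     ]
[0.52527593 0.25476238 0.07690314] 8.1333 0.014541194845594052
```

```bash
sleep 1
```

```text
(no output)
```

View pics/f.png

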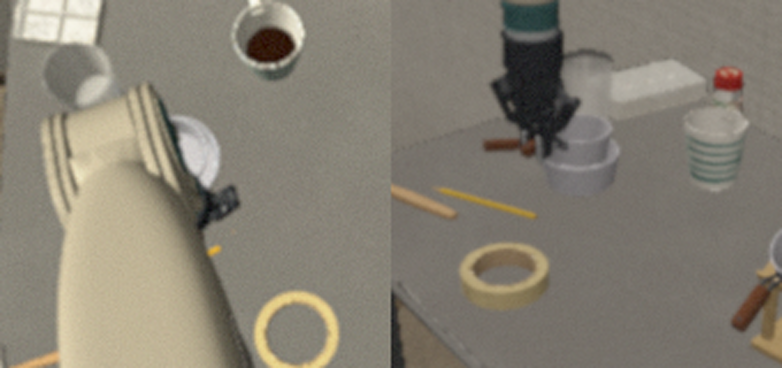

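The medium pan hangs centred over the large one (scene crop, about (580,140) over (582,165)). Lowering it now.

```bash
python3 - <<'E'
from h import *
from bench import r,jaws
t=Mt+[.001,.0015,0]
p,q=tool(t,MY,0,-1)
print(r.move_straight(p+[0,0,.006],q,v=.06,until_force=8),r.read_tool_pos(),r.read_wrist_force())
print(r.move_straight(p+[0,0,-.004],q,v=.02,until_force=4),r.read_tool_pos(),r.read_wrist_force())
r.dwell(.2);print(r.read_time(),r.read_wrist_force(),r.read_moment())
for n in("scene",):
    im,d=viewer.get_image(n); np.savez(f"g_{n}.npz",im=im,d=d)
b=im[140:260,180:300]
cv2.imwrite('pics/g.png',cv2.resize(np.hstack([b]),None,fx=5,fy=5,interpolation=2))
E
```

```text
False [0.52415596 0.2544557  0.04656053] [ 0.72148922  0.0131381  -1.73549632]
True [0.52473534 0.25468212 0.04136085] [-0.72068496  0.06242027  4.91158579]
9.45 [-0.39298625  0.18838677  5.356155  ] [ 0.06036037 -0.15331716  0.00186507]
```

```bash
sleep 1
```

```text
(no output)
```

View pics/g.png

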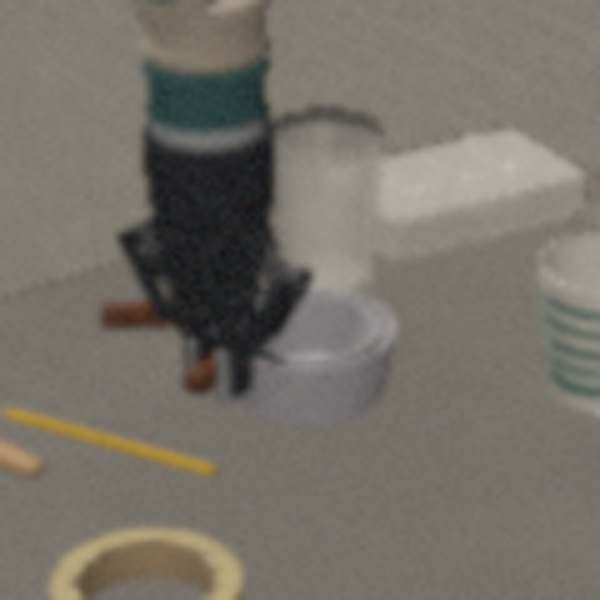

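Contact came at the expected height (TCP z 41.4 mm against 41), and the medium rim sits flush inside the large one. I'll release it, lift clear, go to the pre-grasp for the small pan and look.

```bash
python3 - <<'E'
from h import *
from bench import r,jaws
t=Mt+[.001,.0015,0]
p,q=tool(t,MY,0,-1)
jaws.grip(.05); r.move_straight(p+[0,0,.10],q,v=.15)
ax,ay,az=axes(Syaw,30)
r.movep(*tool(Sg+.09*az,Syaw,30,-1))
print(r.read_time())
for n in("scene","top"):
    im,d=viewer.get_image(n); np.savez(f"i_{n}.npz",im=im,d=d)
a=np.load("i_top.npz")['im'][130:290,170:400];b=np.load("i_scene.npz")['im'][160:320,190:380]
vis=a.copy()
ti=np.load("i_top.npz")['im']
cv2.imwrite('pics/i.png',cv2.resize(np.hstack([a,b]),None,fx=1.9,fy=1.9,interpolation=2))
cv2.imwrite('pics/i2.png',cv2.resize(ti[165:245,170:250],None,fx=7,fy=7,interpolation=2))
p,m=pancontour(ti,(207,199));print(circ(plane("top",p,.046),.055))
E
```

```text
12.4167
(array([0.61332403, 0.28143911]), np.float64(0.0016208664295928779))
```

```bash
sleep 1
```

```text
(no output)
```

View pics/i.png

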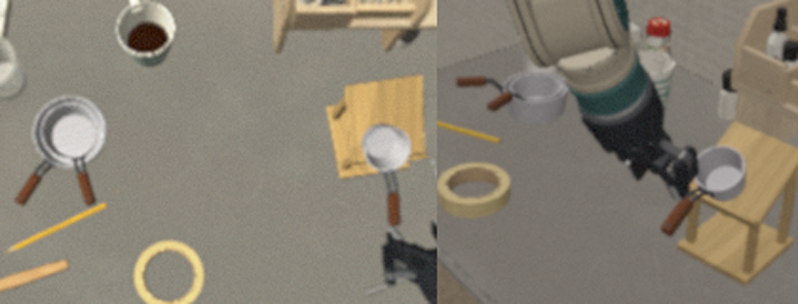

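View pics/i2.png

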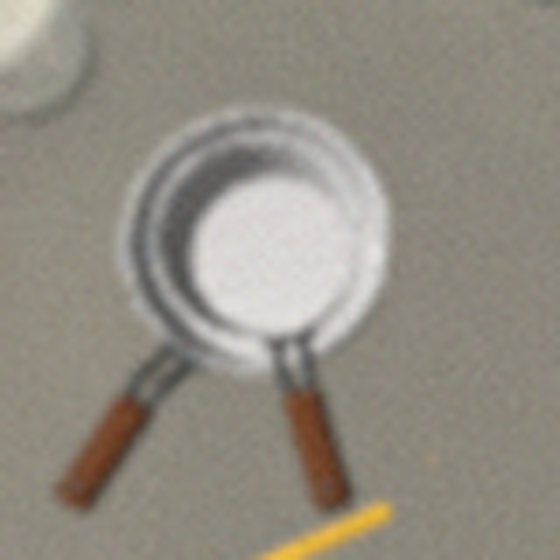

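The nest looks good: the medium sits in the large with the handles about 50° apart. I'll measure the medium's centre from its bright floor and check that the gripper lines up with the small pan's bar.

```bash
python3 - <<'E'
from h import *
from bench import r
im=np.load("i_top.npz")['im'];
g=cv2.GaussianBlur(cv2.cvtColor(im,cv2.COLOR_BGR2GRAY),(3,3),0);m=(g>195).astype(np.uint8);z=np.zeros_like(m);cv2.circle(z,(209,201),15,1,-1);m&=z
m=cv2.morphologyEx(m,cv2.MORPH_OPEN,np.ones((5,5),np.uint8));cs,_=cv2.findContours(m,0,cv2.CHAIN_APPROX_NONE);p=max(cs,key=cv2.contourArea)[:,0]
print("Mfloor",circ(plane("top",p,.008)))
b,_=blobs(im,"top",30)
for c,a,rect,l in b:print(c.round(1),a,plane("top",c,.06)[0].round(4))
b,_=blobs(np.load("i_scene.npz")['im'],"scene",30)
for c,a,rect,l in b:print(c.round(1),a,plane("scene",c,.06)[0].round(4))
print(r.read_tool_pos(),proj("top",r.read_tool_pos()),proj("scene",r.read_tool_pos()),proj("top",Sg),proj("scene",Sg))
vis=cv2.resize(im[210:290,340:420],None,fx=6,fy=6,interpolation=2);s=np.load("i_scene.npz")['im'];v2=cv2.resize(s[200:280,260:340],None,fx=6,fy=6,interpolation=2)
for v,n,o in((vis,"top",(340,210)),(v2,"scene",(260,200))):
    for P,c in((r.read_tool_pos(),(0,0,255)),(Sg,(0,255,0))):
        cv2.circle(v,tuple(((proj(n,P)[0]-o+.5)*6).astype(int)),4,c,-1)
cv2.imwrite("pics/j.png",cv2.resize(np.hstack([vis,v2]),None,fx=.8,fy=.8))
E
```

```text
Mfloor (array([0.61554496, 0.27541495, 0.03294973]), np.float64(0.0037667459348305734))
[213.2 110.6] 31 [0.8782 0.2636 0.06  ]
[247.1 149.4] 148 [0.7562 0.1633 0.06  ]
[215.  228.6] 54 [0.526 0.253 0.06 ]
[184.4 228.9] 56 [0.5262 0.3382 0.06  ]
[376.9 239.4] 59 [ 0.4891 -0.1973  0.06  ]
[306.1 175.8] 72 [0.9129 0.3015 0.06  ]
[207.7 202.5] 46 [0.5257 0.3406 0.06  ]
[222.7 213. ] 46 [0.5254 0.2554 0.06  ]
[315.6 273.4] 113 [ 0.5345 -0.1339  0.06  ]
[ 0.44804518 -0.18694714  0.17425147] [[385.77916533 250.988685  ]] [[307.47372737 257.15030245]] [[376.67683044 239.80229886]] [[315.78065814 273.45032087]]
```

```bash
sleep 1
```

```text
(no output)
```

View pics/j.png

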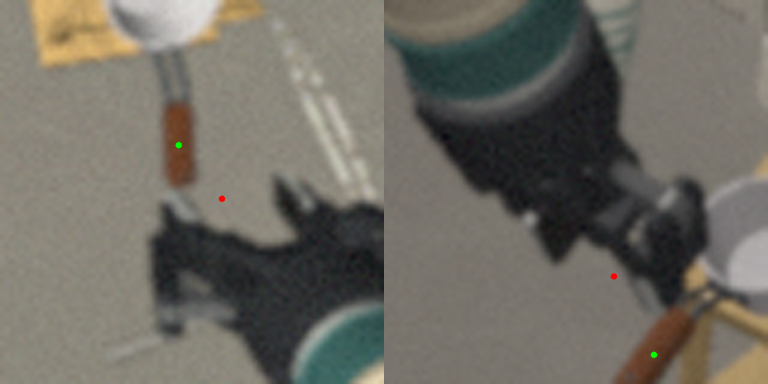

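Both dots agree with the picture: red is the midpoint between the fingers, green the bar centre, and the approach line connects them. The medium's centre from its grip is (.6166,.2816), and from the visible rim ring about (.6125,.280). The floor blob leaked onto the lit wall (3.8 mm rms), so I'm discarding it and using (.6145,.2808). Now I'll grasp the small pan.

```bash
python3 - <<'E'
from h import *
from bench import r,jaws
ax,ay,az=axes(Syaw,30)
p,q=tool(Sg,Syaw,30,-1)
print(r.move_straight(p,q,v=.1,until_force=8), r.read_tool_pos(),p)
jaws.grip(0.0,90); print(r.read_width(),r.read_time(),r.read_wrist_force(),r.read_tool_pos())
r.move_straight(p+.04*az,q,v=.08); r.dwell(.1)
print(r.read_width(),r.read_wrist_force(),r.read_moment())
p2,q2=tool(Sg+.04*az+[0,0,.08],Syaw,30,-1)
r.move_straight(p2,q2,v=.15)
p3,q3=tool(Sg+.04*az+[0,0,.08],Syaw,0,-1)
r.movep(p3,q3); r.dwell(.1)
print(r.read_width(),r.read_time(),r.read_tool_pos(),p3)
for n in("scene","top"):
    im,d=viewer.get_image(n); np.savez(f"k_{n}.npz",im=im,d=d)
a=np.load("k_top.npz")['im'][150:290,290:430];b=np.load("k_scene.npz")['im'][150:290,260:400]
cv2.imwrite('pics/k.png',cv2.resize(np.hstack([a,b]),None,fx=2.8,fy=2.8,interpolation=2))
E
```

```text
False [ 0.49228118 -0.18139017  0.09672943] [ 0.49200755 -0.18117786  0.09624552]
0.014298685198254444 13.975 [-2.4891988  -0.37461862  2.62911996] [ 0.49207807 -0.18148044  0.09669218]
0.014300022350987845 [ 0.50730496  1.22177583 -0.0165954 ] [-0.06401212  0.69042967  0.02924648]
0.014112172553314452 16.0083 [ 0.46079083 -0.18444225  0.20643668] [ 0.46279464 -0.18528346  0.20834102]
```

```bash
sleep 1
```

```text
(no output)
```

View pics/k.png

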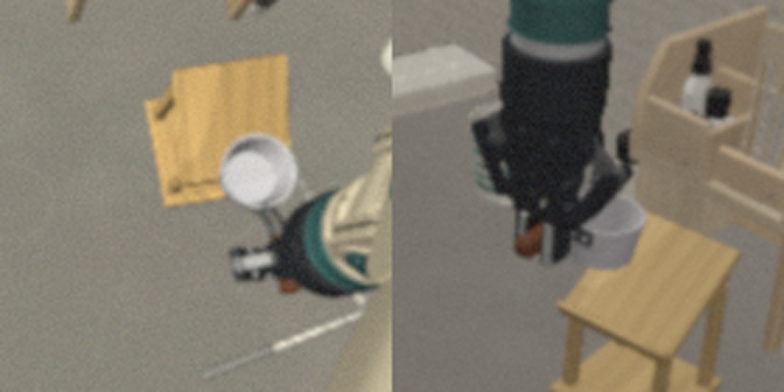

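The small pan is held and visible in both views, with its rim at about (258,170) in the top crop. I'll check its tilt and centre against the tool.

```bash
python3 - <<'E'
from h import *
from bench import r
tp=r.read_tool_pos();g=tp+[0,0,.019];c=g[:2]-.084*dirv(Syaw);zr=g[2]-.014
print("pred",c,zr,proj("top",[*c,zr]))
im=np.load("k_top.npz")['im']
cl=cloud("top",np.load("k_top.npz")['d']).reshape(-1,3)
k=(np.hypot(cl[:,0]-c[0],cl[:,1]-c[1])<.020)&(cl[:,2]>zr-.06)&(cl[:,2]<zr-.01);s=cl[k]
A=np.c_[s[:,:2]-c,np.ones(len(s))];f=least_squares(lambda q:A@q-s[:,2],[0,0,zr-.034],loss='soft_l1',f_scale=.003);print("floor",len(s),f.x,"pred z",zr-.034, "sem",(np.std(f.fun)/.010/np.sqrt(len(s))))
hsv=cv2.cvtColor(im,cv2.COLOR_BGR2HSV);
m=((hsv[...,1]<16)&(hsv[...,2]>90)).astype(np.uint8);z=np.zeros_like(m);u=proj("top",[*c,zr])[0];cv2.circle(z,tuple(u.round().astype(int)),18,1,-1);m&=z
m=cv2.morphologyEx(m,cv2.MORPH_OPEN,np.ones((3,3),np.uint8))
cs,_=cv2.findContours(m,0,cv2.CHAIN_APPROX_NONE);p=max(cs,key=cv2.contourArea)[:,0].astype(float)
P=plane("top",p,zr);rr=np.hypot(*(P[:,:2]-c).T);P=P[(p[:,1]<u[1]+6)&(abs(rr-.033)<.007)];print(len(P),circ(P),circ(P,.033))
v=im.copy()
for q in p:v[int(q[1]),int(q[0])]=(0,0,255)
a=np.linspace(0,6.3,100);v=cv2.resize(v[185:245,350:410],None,fx=8,fy=8,interpolation=0)
cv2.polylines(v,[((proj("top",np.c_[c[0]+.033*np.cos(a),c[1]+.033*np.sin(a),a*0+zr])-[350,185]+.5)*8).astype(int)],True,(0,255,0),1)
cv2.imwrite("pics/l.png",v)
E
```

```text
pred [ 0.54380597 -0.17317831] 0.21219515325624438 [[381.96132467 210.24461844]]
floor 186 [-0.00335603  0.00964271  0.17609203] pred z 0.17819515325624438 sem 0.013068310769299093
44 (array([ 0.53911815, -0.17397661,  0.03166573]), np.float64(0.0011923813566943604)) (array([ 0.53748585, -0.17405303]), np.float64(0.0014768815507736931))
```

```bash
sleep 1
```

```text
(no output)
```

View pics/l.png

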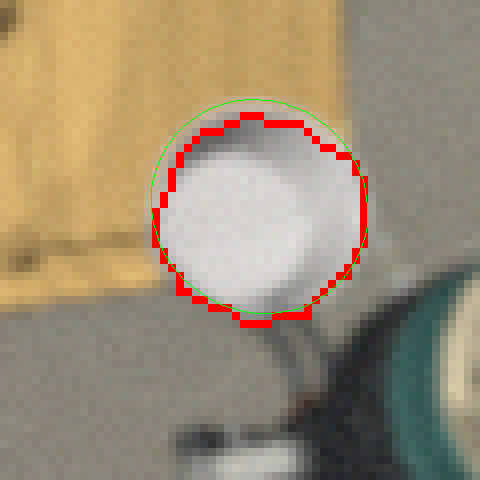

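The small pan is level (slope under 0.01). Its centre is about 2.5 mm closer to the grip than nominal, so I'll use a length of 81.5 mm. Carrying it to the nest.

```bash
cat >> h.py <<'E'
Mc=np.array([.6145,.2808]); St=np.array([*(Mc+.0815*dirv(SY)),.060])
E
python3 - <<'E'
from h import *
from bench import r,jaws
p0=r.read_tool_pos();q0=r.read_eef_rot()
p,q=tool(St,SY,0,-1)
r.move_straight([p0[0],0.0,.20],q0,v=.2)
r.movep(p+[0,0,.12],q)
r.move_straight(p+[0,0,.055],q,v=.1); r.dwell(.15)
print(r.read_tool_pos(),p,r.read_time(),r.read_width(),r.read_wrist_force())
for n in("scene","top"):
    im,d=viewer.get_image(n); np.savez(f"n_{n}.npz",im=im,d=d)
a=np.load("n_top.npz")['im'][150:260,150:260];b=np.load("n_scene.npz")['im'][150:260,190:300]
cv2.imwrite('pics/n.png',cv2.resize(np.hstack([a,b]),None,fx=3.6,fy=3.6,interpolation=2))
E
```

```text
[0.58422038 0.20573191 0.09711941] [0.5833113  0.20550382 0.041     ] 19.0917 0.014586236958857354 [-0.51266157  0.04399211 -1.62771218]
```

```bash
sleep 1
```

View pics/n.png

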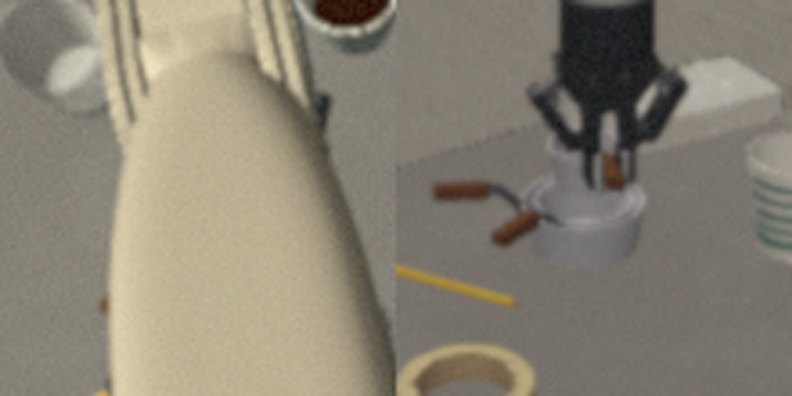

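The small pan is above the nest, hidden from the top camera. I'll check the scene view with expected rim circles drawn over it.

```bash
python3 - <<'E'
from h import *
from bench import r
im=np.load("n_scene.npz")['im'];v=cv2.resize(im[160:240,200:300],None,fx=8,fy=8,interpolation=2)[:600]
c=r.read_tool_pos()[:2]-.0815*dirv(SY);zb=r.read_tool_pos()[2]-.034;print(c,zb)
a=np.linspace(0,6.3,100)
for cc,rad,z,col in[(c,.033,zb+.038,(0,255,0)),(c,.026,zb,(0,255,0)),(Mc,.044,.046,(255,0,0)),(Lc,.055,.046,(0,0,255))]:
    cv2.polylines(v,[((proj("scene",np.c_[cc[0]+rad*np.cos(a),cc[1]+rad*np.sin(a),a*0+z])-[200,160]+.5)*8).astype(int)],True,col,1)
cv2.imwrite("pics/o.png",v)
E
```

```text
[0.61513295 0.28101212] 0.06285541836884082
```

```bash
sleep 1
```

```text
(no output)
```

View pics/o.png

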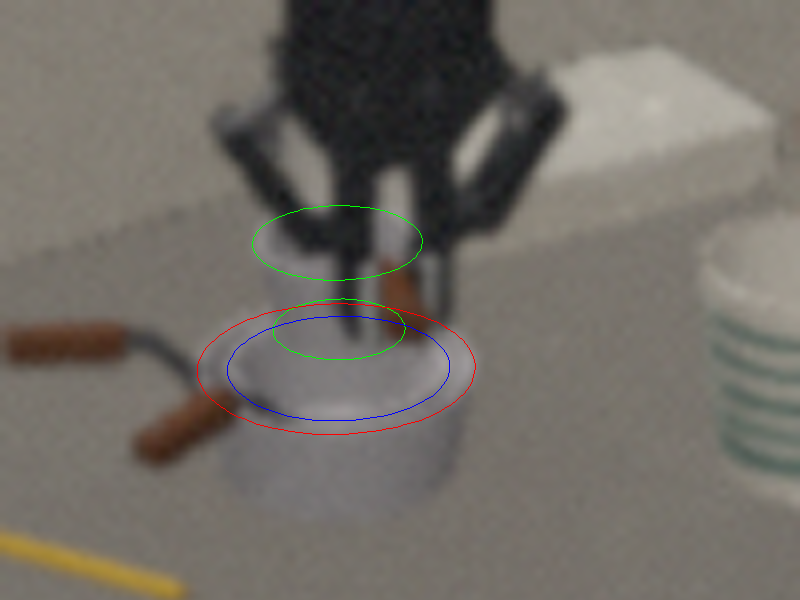

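The pictured rims follow the predicted circles, and the small pan's left edge falls at about x=255-265. Lowering it now.

```bash
python3 - <<'E'
from h import *
from bench import r,jaws
p,q=tool(St,SY,0,-1)
print(r.move_straight(p+[0,0,.008],q,v=.05,until_force=6),r.read_tool_pos(),r.read_wrist_force())
print(r.move_straight(p+[0,0,-.004],q,v=.02,until_force=4),r.read_tool_pos(),r.read_wrist_force())
r.dwell(.25);print(r.read_time(),r.read_wrist_force())
im,d=viewer.get_image("scene")
cv2.imwrite('pics/q.png',cv2.resize(im[160:240,200:300],None,fx=7,fy=7,interpolation=2))
E
```

```text
False [0.58375137 0.20561454 0.04943698] [-0.96171574 -0.06936308 -0.49323277]
True [0.58391216 0.20615522 0.04127432] [-0.45470489  1.20733296  4.0834967 ]
20.9917 [0.22816803 0.53525589 3.52402231]
```

```bash
sleep 1
```

```text
(no output)
```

View pics/q.png

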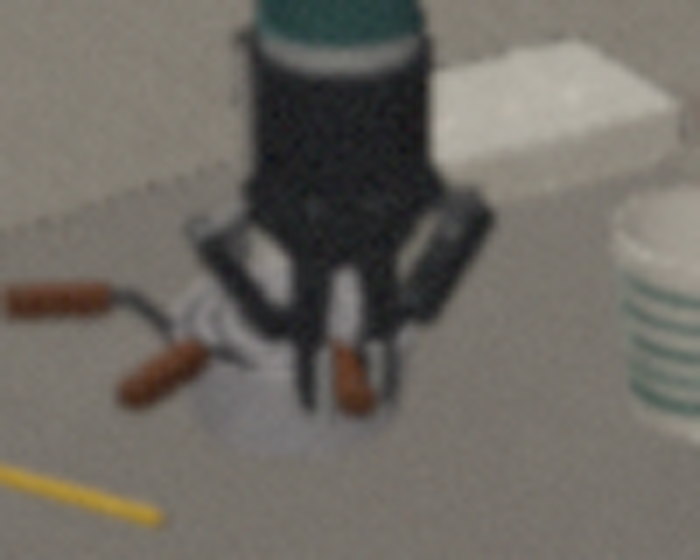

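Contact came at the expected height (TCP z 41.3 mm). I'll release it, retreat and check the nest.

```bash
python3 - <<'E'
from h import *
from bench import r,jaws
p,q=tool(St,SY,0,-1)
jaws.grip(.045); r.move_straight(p+[0,0,.12],q,v=.12)
r.movej([-.6,.0,-.2,1.2,0,-.5]); r.dwell(.3)
for n in("scene","top"):
    im,d=viewer.get_image(n); np.savez(f"s_{n}.npz",im=im,d=d)
t=np.load("s_top.npz")['im'];b=np.load("s_scene.npz")['im']
cv2.imwrite('pics/s.png',np.hstack([cv2.resize(t[165:245,170:250],None,fx=5,fy=5,interpolation=2),cv2.resize(b[170:250,190:270],None,fx=5,fy=5,interpolation=2)]))
cv2.imwrite('pics/s2.png',t)
bl,_=blobs(t,"top",30)
for c,a,rect,l in bl:print(c.round(1),a,plane("top",c,.06)[0].round(4))
for n,z in(("top",0),("scene",0)):
  C=cloud(n,np.load(f"s_{n}.npz")['d']).reshape(-1,3)
  for rad in((0,.018),):
    k=np.hypot(C[:,0]-.6145,C[:,1]-.281)<.02;s=C[k&(C[:,2]>0)&(C[:,2]<.03)];A=np.c_[s[:,:2]-[.6145,.281],np.ones(len(s))]
    if len(s)>10:
        f=least_squares(lambda q:A@q-s[:,2],[0,0,.012],loss='soft_l1',f_scale=.003);print(n,"floor",len(s),f.x)
for nm,c in(("mug",(246,146)),("glass",(165,165)),("tape",(259,275))):
    a=np.load("a_top.npz")['im'][c[1]-30:c[1]+30,c[0]-30:c[0]+30].astype(int);e=t[c[1]-30:c[1]+30,c[0]-30:c[0]+30];print(nm,abs(a-e).mean())
print(r.read_time())
E
```

```text
[213.3 110.7] 33 [0.8778 0.2634 0.06  ]
[246.9 149.5] 160 [0.7558 0.1639 0.06  ]
[232.8 207.7] 66 [0.5844 0.2037 0.06  ]
[215.  228.6] 60 [0.5259 0.2529 0.06  ]
[184.3 229. ] 65 [0.5258 0.3386 0.06  ]
top floor 139 [ 0.02642553 -0.01256209  0.01090601]
mug 3.1083333333333334
glass 3.012962962962963
tape 2.8982407407407407
24.7917
```

```bash
sleep 1
```

```text
(no output)
```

View pics/s.png

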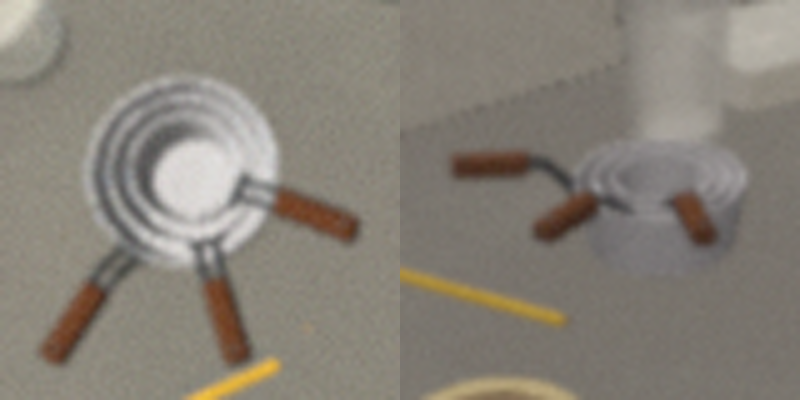

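View pics/s2.png

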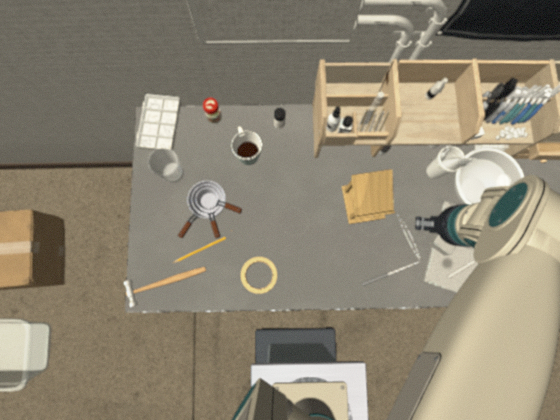

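The three rims are concentric and the handles are fanned at about 147°, 198° and 249°. The small pan's floor is at 11 mm (12 expected) and nearly level. The bystanders are unchanged and the arm is clear. Handing in.

```bash
python3 - <<'E'
from bench import r,hand_in
print(r.read_tool_pos(),r.read_wrist_force());hand_in()
E
```

```text
[ 0.49052692 -0.25705344  0.30684888] [0.98755444 0.96223211 0.80047842]
the job is handed in; nothing more can be done
```

The three pans are nested on the bench with their handles fanned, and I handed the job in at about 25 s of the 64 s allowed. `hand_in` gave no verdict. I lowered the medium pan into the large one by its handle, then lifted the small pan off the stand, levelled it and lowered it into the medium. Each was held until contact, and contact came within 1 mm of the expected height.

**Last checks, after release and with the arm clear:**
- **Handles:** they lie at about 147°, 198° and 249° (large, medium, small), so the gaps are about 51° each.
- **Nesting:** all three rims look concentric in the top view. The small pan's inner floor is at 11 mm (12 expected), with a fitted slope of about 0.03 rad against the 0.07 limit.
- **Bystanders:** the mug, glass and tape look unchanged between the first and last pictures.

**Readings that failed or disagreed:**
- The measurement of the medium pan's floor centre was poor (3.8 mm rms), so I discarded it and used its rim and handle, which agreed to about 4 mm.
- The depth plane from the scene camera on the carried medium pan was unusable because the gripper was in the way. The top camera showed a slope of at most 0.06 rad.

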